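# Pull the air cleaner's filter for inspection

### The job

The storeroom's air cleaner is due for a filter check: swing its carry handle right over to the rear stop, only then lift the top flap until it stands up open on its own, and draw out the filter plate (the one with the flat upright tab), leaving the round-knobbed blank in its slot and everything else on the bench where it is. Carry the filter over the middle of the steel dust tray and finish there with the gripper still holding it: upright, still, and at least 10 cm clear above the tray, with the handle still back and the flap still open.

Things in the scene. Friction and masses are not known exactly. Their poses are not given: they have to be found in the camera images.
- air_cleaner: Portable air cleaner, a white box 200 (x) x 250 (y) x 140 tall, fixed on the bench, turned by up to about 0.25 rad. Origin: centre of its underside, on the bench; x points from its front face (robot side) to its rear, z up. A flap covers a recess in its top.
- recess (a point): Centre of the floor of the recess under the flap: cleaner x -8, y 0, z 102 mm; axes as the cleaner's. The recess is open 138 in x (from 56 in front of this point to 82 behind), 186 in y, 38 deep. In its floor are two upright slots at y +35 and -35 mm, each 94 long in x, 19 wide, 76 deep; they hold the filter plate and the blank, in either order.
- handle (a joint): Carry handle of the cleaner, rad. A dark steel hoop over the top, hinged at both sides about the line along the cleaner's y through handle_pivot. Near 0 (0 to 0.35 at the start) it lies forward across the flap; 2.39 is its rear stop, behind the flap. Stiff hinge (about 0.2 N m): it stays where it is left.
- handle_bar (a point): Middle of the handle's grip bar. The bar runs along the cleaner's y, 16 thick, rubber grip 110 long. It swings on a radius of 75 mm about handle_pivot: at joint value q it lies 75*cos(0.4+q) mm in front of (-x) and 75*sin(0.4+q) mm above handle_pivot. The frame turns with the handle.
- handle_pivot (a point): Point on the handle's hinge line, midway between its sides: 40 mm behind the cleaner's origin in x, 145 mm up. Turns with the handle.
- flap (a joint): White flap, 150 (x) x 190 (y) x 5, over the recess, rad: 0 closed, 1.57 upright, 1.7 its stop. Hinged along its rear edge, the front edge lifts; stiff hinge (about 0.2 N m), it stays where it is left. The handle's bar lies across its path until the handle is swung back.
- flap_grip (a point): Middle of the flap's steel pull, a round bar 10 thick along the cleaner's y, 62 clear between its legs, just off the flap's front edge. Closed, it lies 170 mm in front of (-x) and 32 mm above flap_hinge, 35 mm above the deck; it turns with the flap about flap_hinge. The frame turns with the flap.
- flap_hinge (a point): Middle of the flap's hinge line, which runs along the cleaner's y: 80 mm behind the cleaner's origin in x, 143.5 mm up. Turns with the flap.
- filter: Filter plate: aluminium frame, white pleats, 90 (x) x 16 (y) x 75 tall, with a flat upright tab 36 (x) x 14 (y) x 32 tall on the middle of its top; 107 tall overall, 0.11 to 0.22 kg. Origin: centre of its underside, z up. It starts in one slot (1.5 to 2 mm play) under the flap, underside at z 26, axes parallel to the cleaner's, 49 mm or more free beside the tab on both y sides.
- blank: Blanking plate of grey plastic in the other slot: the same 90 x 16 x 75 tall, but with a small round knob (14 dia, 16 tall) in place of the tab. Origin: centre of its underside. It stays in its slot.
- tray: Open square steel dust tray, 140 x 140 x 22 tall, wall and floor 4 to 5, fixed on the bench to the left of the cleaner. Origin: centre of its underside.
- tape_roll: Bystander: roll of brown packing tape lying flat, 104 dia x 48 tall. Origin: centre of its underside; leave it alone.
- marker: Bystander: marker pen lying down, 125 long, 16 thick. Origin: centre of its underside; leave it alone.
- stapler: Bystander: desk stapler, 150 x 36 x 54 tall. Origin: centre of its underside; leave it alone.
- mug: Bystander: white mug, 80 dia x 95 tall. Origin: centre of its underside; leave it alone.
- carton: Bystander: small closed carton, 150 x 110 x 75 tall. Origin: centre of its underside; leave it alone.
- punch: Bystander: two-hole punch, 100 x 115 x 65 tall. Origin: centre of its underside; leave it alone.
Not all that is in view belongs to the job. Several things have the shape of the tray; the one meant has the colours described above.

How it is judged:
On the way, in this order (a step that is already met when the one before it is completed fails the run):
1. the carry handle is swung back to its rear stop (above 2.25 of 2.39 rad) (value of joint handle above 2.25 rad), for 0.2 s.
2. the flap stands open (above 1.3 rad) (value of joint flap above 1.3 rad and value of joint handle above 2.2 rad), for 0.2 s.
3. the filter plate is drawn right out of the cleaner in the gripper (z of filter in the frame of air_cleaner above 0.14 m and contact force between filter and the fingers above 0.5 N), for 0.2 s.
At the end, for the whole second after the job is handed in: Gripper still holds the filter: at rest, upright within 0.3 rad, underside over 100 mm above the bench, centre within 45 mm of the tray centre in plan, touching neither tray nor cleaner; handle still above 2.2 rad, flap above 1.25 rad, blank within 12 mm of its place (contact force between filter and the fingers above 0.5 N and z of filter in the frame of tray above 0.1 m and horizontal distance between filter and tray below 0.045 m and angle between filter's own z axis and vertical below 0.3 rad and linear speed of filter below 0.03 m/s and angular speed of filter below 0.3 rad/s and contact force between filter and tray below 0.1 N and contact force between filter and air_cleaner below 0.1 N and value of joint handle above 2.2 rad and value of joint flap above 1.25 rad and distance of blank from where it was at the start of the episode below 0.012 m); the arm keeps its last pose, push and grip.
It fails at once if the flap is lifted while the handle still lies across it (value of joint flap above 0.3 rad and value of joint handle below 1.8 rad).
It fails at once if the blank is pulled out of its slot (distance of blank from where it was at the start of the episode above 0.03 m).
It fails at once if a bystander is moved more than 40 mm (distance of any of tape_roll, marker, stapler, mug, carton, punch from where it was at the start of the episode above 0.04 m).
It also fails if it takes over 72 s, if anything falls off the work surface, if the arm or the gripper's body presses on something with over 40 N, if the wrist force passes 120 N, or if a joint passes its speed limit or range.

### The arm

A 7-joint arm with a two-finger parallel gripper is mounted at the origin on the work surface. World frame = base frame: x ahead of the robot, y to its left, z up, the work surface at z = 0. Lengths are in m, angles in rad, forces in N, time in s.
With the tool pointing down it reaches from about 0.4 to 0.85 m from the base axis. Payload 10.4 kg.
Tool frame: the origin (TCP) lies on the centre line of the jaws, within the pads' length; the fingertips stand 22 mm ahead of it and the grasp point (between the pads) lies 3 mm ahead of it; x points along the fingers, y is the direction in which the jaws open and shut, and the axes are right-handed (so a half turn about x gives the same grasp; the last joint's range is limited). The gripper opens to 87 mm and grips with 3 to 60 N. Pads are 19 mm wide; open, the fingers measure 117 mm over their backs; the gripper's body (75 mm by 190 mm) begins 51 mm behind the grasp point.
Start: joints at [1.095, 0.332, -0.065, 1.46, 0.022, 1.35, -0.088], TCP at [0.273, -0.562, 0.245] pointing down, gripper open.
Joint ranges: [-2.6, 2.6], [-0.5, 2.12], [-1.47, 1.34], [0.16, 2.42], [-1.27, 4.41], [0.06, 2.06], [-2.6, 2.6]. Speed limits (rad/s): [2.22, 2.22, 2.79, 2.79, 3.14, 3.14, 3.14].

### API

Orientations are given as a unit quaternion [x, y, z, w].
In Python, from bench import * gives the robot as it stands.
- The arm moves only by the tool arm_command, never from a script. Its argument "targets" is one flat list of numbers, 7 for each row, row after row: the turn, a rotation vector about the tool's x, y, z in units of 45 degrees (1.0 is 45 degrees), then the shift along the tool's x, y, z in units of 25 mm (1.0 is 25 mm), then the opening, from 0 (shut) to 1 (fully open). In form: [wx, wy, wz, tx, ty, tz, fingers, wx, wy, wz, tx, ty, tz, fingers, ...]. A call has 1 to 12 rows; each row shifts and turns the pose as measured when the row begins, along the tool's axes as they then stand; what a row does not reach is not made up. A row lasts 1/12 s, in which the tool goes at most 41.7 mm and 7.16 degrees, less where a joint would pass 70% of its speed; a pose out of reach is approached as far as the arm can. A call with a number of a shift or a turn outside -1 to 1 is refused whole. A call with a gripper value outside its range is refused whole. The fingers move at their own pace and stop on an object; "newtons" is the grip in N (left out, the last holds). Time passes only in rows, so rows that do not move let the fingers close. It gives the time, the measured TCP pose, the force and the opening at its end, in the units of the state.
- read_state(): the state, without advancing time (a new reading comes with each control period).
- camera(name): name is "scene" or "top"; returns the picture (384x512x3 uint8, red, green, blue); there is no depth.
- calibration(name): a dict with "camera_matrix" (3x3 intrinsics, pixels), "R" (3x3) and "t" (3): a world point X has camera coordinates R X + t. Camera axes: x right, y down, z forward; pixel columns grow to the right and rows downward; lengths in m; the calibration is good to about 2 mm. A picture is of the moment at which its call begins. calibration takes no time and is no camera call.
- close_job(): hands the job in, once; it reports no verdict.
The state is a dict: "time": time; "joint_positions": joint angles; "joint_vel": joint speeds; "joint_torque": joint torques, N m; "ee_pos": TCP position; "eef_rot": TCP orientation; "ft_force": force on the tool from outside, world axes, zero at the start; "torque": the same for the moment, N m; "width": finger opening in m.
Only numpy, scipy, OpenCV 4.12 (cv2) and the standard library are available. Lean on these libraries where they do the work, as an engineer would, in place of code of your own. Each camera call takes 0.05 s, during which the arm holds its last target.

## Working session

There is one attempt and no reset: what is moved stays moved. The work goes in short steps, Python scripts to look and compute and a tool call to move; the robot and the scene stay as the last step left them, time stands still between calls to the robot, and variables do not carry over. Pictures are saved under pics/ and viewed, and the job is handed in when it is done.

Besides the shell and the picture viewer there is one more tool, called after "Emit:" as name(argument=value, ...) on one line, values as JSON. arm_command: Moves the arm, as the interface text tells. Shifts and turns lie within -1 to 1; 1 stands for 25 mm of shift or 45 degrees of turn. Its arguments: {"type":"object","properties":{"targets":{"type":"array","items":{"type":"number","minimum":-1,"maximum":1}},"newtons":{"type":"number"}},"required":["targets"]}

```bash
ls; mkdir -p pics
python3 - <<'E'
from bench import *
import cv2
for n in("scene","top"):
    im=camera(n); cv2.imwrite(f"pics/{n}0.png",cv2.cvtColor(im,cv2.COLOR_RGB2BGR))
    c=calibration(n); print(n,c)
s=read_state(); print(s)
E
```

```text
pics
scene {'camera_matrix': array([[488.12762256,   0.        , 257.86520396],
       [  0.        , 488.12762256, 190.27944562],
       [  0.        ,   0.        ,   1.        ]]), 'R': array([[-0.99649014, -0.08301429, -0.01077121],
       [-0.04105033,  0.59674195, -0.8013825 ],
       [ 0.07295383, -0.7981276 , -0.59805524]]), 't': array([0.50478777, 0.12612551, 1.57503185])}
top {'camera_matrix': array([[347.72677114,   0.        , 256.15540434],
       [  0.        , 347.72677114, 196.00208871],
       [  0.        ,   0.        ,   1.        ]]), 'R': array([[-2.76137552e-02, -9.99618323e-01,  8.29917549e-04],
       [-9.97967879e-01,  2.75204497e-02, -5.74694456e-02],
       [ 5.74246711e-02, -2.41517826e-03, -9.98346921e-01]]), 't': array([0.03330327, 0.5019676 , 1.27647409])}
{'time': 0.1, 'joint_positions': array([ 1.09541051,  0.33280805, -0.0647024 ,  1.46086067,  0.02160005,
        1.34990654, -0.08851288]), 'joint_vel': array([-1.90325626e-04, -2.68301709e-03, -8.77272230e-05, -2.13745308e-03,
       -1.10590901e-04,  5.96730132e-04,  1.00562119e-03]), 'joint_torque': array([ 1.62360662e-03, -6.24542928e+01,  2.45728955e-02, -3.90716493e+01,
       -6.14654948e-02,  3.66008235e-02,  1.79574431e-05]), 'ee_pos': array([ 0.27327772, -0.56172986,  0.24383229]), 'eef_rot': array([-0.68894026, -0.15916136,  0.68918429, -0.15828452]), 'ft_force': array([0.33830705, 0.1131778 , 0.22488128]), 'torque': array([-0.01432354,  0.01617769,  0.01629077]), 'width': 0.08668281824187864}
```

View pics/scene0.png

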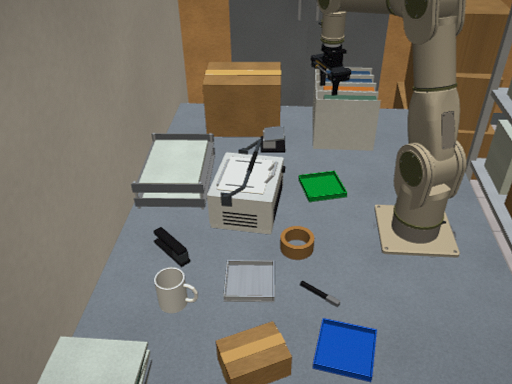

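View pics/top0.png

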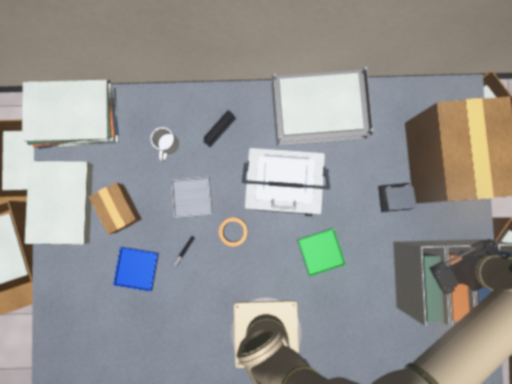

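Tray look-alikes in the top view are grey (192,197), green (321,251), blue (136,268) and two paper trays at (320,105) and (56,200). I choose the grey steel one at (192,197), left of the cleaner at (286,181). Next, a close crop to check that.

Run:
```python
import cv2,numpy as np
t=cv2.imread("pics/top0.png"); s=cv2.imread("pics/scene0.png")
cv2.imwrite("pics/c1.png",cv2.resize(t[135:235,160:340],None,fx=4.4,fy=4.4,interpolation=cv2.INTER_CUBIC))
cv2.imwrite("pics/c2.png",cv2.resize(s[130:240,195:300],None,fx=5.4,fy=5.4,interpolation=cv2.INTER_CUBIC))
```

```text
(no output)
```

View pics/c1.png

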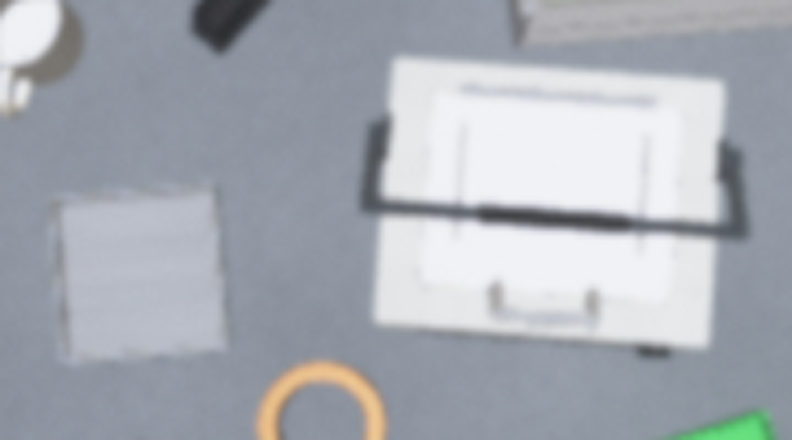

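View pics/c2.png

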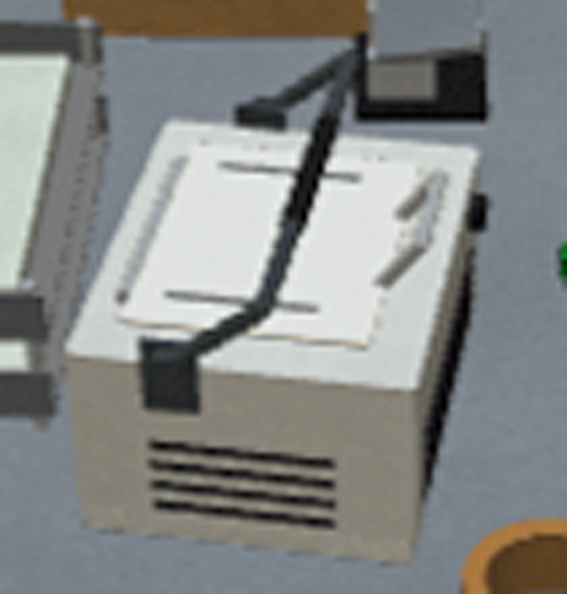

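The crop shows the top-face corners at (392,57), (725,80), (375,323) and (710,349). The bar middle is at about (553,216), the flap pull at (543,318), and the steel tray corners at (60,200), (215,187), (225,350) and (68,362).

```bash
cat > h.py <<'E'
from bench import *
import numpy as np, cv2
from scipy.spatial.transform import Rotation as Rn
from scipy.optimize import brentq, least_squares
def ray(n,uv):
    c=calibration(n);R=c["R"];o=-R.T@c["t"];d=R.T@np.linalg.inv(c["camera_matrix"])@np.array([uv[0],uv[1],1.]);return o,d/np.linalg.norm(d)
def onz(n,uv,z):
    o,d=ray(n,uv);return o+d*(z-o[2])/d[2]
def proj(n,X):
    c=calibration(n);p=c["camera_matrix"]@(c["R"]@np.asarray(X)+c["t"]);return p[:2]/p[2]
E
python3 - <<'E'
from h import *
f=lambda p:(160+p[0]/4.4-.4,135+p[1]/4.4-.4)
P=np.array([onz("top",f(p),.14) for p in [(392,57),(725,80),(375,323),(710,349)]])
g=lambda p:(195+p[0]/5.4-.4,130+p[1]/5.4-.4)
print(P)
c=P.mean(0)
e=(P[0]-P[1])+0; e2=P[2]-P[3]; ex=(P[0]-P[2])+(P[1]-P[3])
yaws=[np.arctan2(-v[0],v[1]) for v in(e,e2)]+[np.arctan2(ex[1],ex[0])]
print("c",c,"yaw",yaws,[np.linalg.norm(v) for v in(e,e2,ex/2)])
Q=np.array([onz("scene",g(p),.14) for p in [(175,122),(478,150),(70,352),(415,388)]]);print("scene",Q,Q.mean(0))
d=Q[0]+Q[2]-Q[1]-Q[3];print(np.arctan2(d[1],d[0]), np.linalg.norm(d)/2)
T=np.array([onz("top",f(p),.022) for p in [(60,200),(215,187),(225,350),(68,362)]]);print("tray",T,T.mean(0))
yaw=np.mean(yaws)
M=Rn.from_euler('z',yaw).as_matrix()
for q in np.arange(0,.4,.05):
    B=np.array([c[0],c[1],0])+M@np.array([.04-.075*np.cos(.4+q),0,.145+.075*np.sin(.4+q)])
    print(q,B,(proj("top",B)-[160,135]+.4)*4.4,(proj("scene",B)-[195,130]+.4)*5.4)
G=np.array([c[0],c[1],0])+M@np.array([-.09,0,.1755]);print("pull",G,(proj("top",G)-[160,135]+.4)*4.4,(proj("scene",G)-[195,130]+.4)*5.4)
E
```

```text
[[ 0.66001574  0.04042204  0.14      ]
 [ 0.63519414 -0.21445978  0.14      ]
 [ 0.45631486  0.05872157  0.14      ]
 [ 0.42956447 -0.19505778  0.14      ]]
c [ 0.5452723  -0.07759349  0.14      ] yaw [np.float64(-0.09707861791587656), np.float64(-0.10502025323460376), np.float64(-0.09184620628906871)] [np.float64(0.2560875858046302), np.float64(0.25518531172085285), np.float64(0.2055315752125867)]
scene [[ 0.6296466  -0.20212671  0.14      ]
 [ 0.43360359 -0.18194136  0.14      ]
 [ 0.6567526   0.04508447  0.14      ]
 [ 0.45851527  0.06469698  0.14      ]] [ 0.54462951 -0.06857166  0.14      ]
-0.1005972539692234 0.1981419002711183
tray [[0.56979032 0.32447786 0.022     ]
 [0.57718533 0.19399882 0.022     ]
 [0.44002939 0.18834408 0.022     ]
 [0.43363819 0.31968835 0.022     ]] [0.5051608  0.25662727 0.022     ]
0.0 [ 0.51633221 -0.07474878  0.17420638] [551.72841473 235.87215525] [332.5497521  194.40705031]
0.05 [ 0.51787083 -0.07490002  0.17762242] [552.25284189 233.41882477] [329.91834217 189.38811761]
0.1 [ 0.51957745 -0.07506777  0.18095692] [552.78604855 230.73210868] [327.00329976 184.4462337 ]
0.15000000000000002 [ 0.52144779 -0.07525162  0.18420154] [553.32663654 227.81742069] [323.81140582 179.5947516 ]
0.2 [ 0.52347717 -0.0754511   0.18734819] [553.87316169 224.68096974] [320.35026424 174.84685515]
0.25 [ 0.52566054 -0.07566572  0.19038898] [554.42413815 221.32975944] [316.62828745 170.21551529]
0.30000000000000004 [ 0.52799242 -0.07589494  0.19331633] [554.97804299 217.77158309] [312.65467867 165.71344619]
0.35000000000000003 [ 0.53046699 -0.07613818  0.19612291] [555.53332135 214.01501395] [308.43941055 161.3530616 ]
pull [ 0.45570398 -0.06878924  0.1755    ] [546.45701304 317.9452576 ] [433.83012353 202.02809986]
```

```bash
cat >> h.py <<'E'
C=np.array([.545,-.0745,0]); YAW=-.098
M=Rn.from_euler('z',YAW).as_matrix()
def cw(p): return C+M@np.asarray(p,float)
def bar(q): return np.array([.04-.075*np.cos(.4+q),0,.145+.075*np.sin(.4+q)])
def pull(t):
    a=np.arctan2(.032,.17)+t;r=np.hypot(.17,.032);return np.array([.08-r*np.cos(a),0,.1435+r*np.sin(a)])
def goto(p,yax=None):
    """units needed from present pose to world TCP p with tool down, tool y along yax"""
    s=read_state();R=Rn.from_quat(s["eef_rot"]).as_matrix();p0=s["ee_pos"]
    print("t",s["time"],"ee",np.round(p0,4),"F",np.round(s["ft_force"],1),"w",round(s["width"],4),"q7",np.round(s["joint_positions"],2))
    if yax is not None:
        y=np.asarray(yax,float);x=np.array([0,0,-1.]);D=np.stack([x,y,np.cross(x,y)],1)
        print("rotvec units",np.round(Rn.from_matrix(R.T@D).as_rotvec()/(np.pi/4),3))
    print("shift units (tool)",np.round(R.T@(np.asarray(p)-p0)/.025,2),"\nR cols\n",np.round(R,3))
E
python3 - <<'E'
from h import *
p=cw(bar(.3)); print(p); p[2]=.35
goto(p,M[:,0]); goto(p,-M[:,0])
E
```

```text
[ 0.52772015 -0.07280113  0.19331633]
t 0.1 ee [ 0.2733 -0.5617  0.2438] F [0.3 0.1 0.2] w 0.0867 q7 [ 1.1   0.33 -0.06  1.46  0.02  1.35 -0.09]
rotvec units [-1.299e+00 -1.000e-03  2.000e-03]
shift units (tool) [ -4.23 -13.14 -17.71] 
R cols
 [[-0.001  0.437 -0.899]
 [ 0.001 -0.899 -0.437]
 [-1.    -0.001  0.   ]]
t 0.1 ee [ 0.2733 -0.5617  0.2438] F [0.3 0.1 0.2] w 0.0867 q7 [ 1.1   0.33 -0.06  1.46  0.02  1.35 -0.09]
rotvec units [2.701e+00 2.000e-03 1.000e-03]
shift units (tool) [ -4.23 -13.14 -17.71] 
R cols
 [[-0.001  0.437 -0.899]
 [ 0.001 -0.899 -0.437]
 [-1.    -0.001  0.   ]]
```

Emit:
arm_command(targets=[0,0,0,-1,0,0,1,0,0,0,-1,0,0,1,0,0,0,-1,0,0,1,-0.15,0,0,-1,0,0,1,-0.15,0,0,0,0,0,1,-0.15,0,0,0,0,0,1,-0.15,0,0,0,0,0,1,-0.15,0,0,0,0,0,1,-0.15,0,0,0,0,0,1,-0.15,0,0,0,0,0,1,-0.15,0,0,0,0,0,1,-0.15,0,0,0,0,0,1])

```text
time: 1.1
ee_pos: [0.2724, -0.5599, 0.3428]
eef_rot: [0.504, 0.501, -0.502, 0.493]
ft_force: [-0.8, -0.4, -0.6]
width: 0.0871
```

Run:
```python
from h import *
p=cw(bar(.3)); p[2]=.32
goto(p,M[:,0])
```

```text
t 1.1 ee [ 0.2724 -0.5599  0.3428] F [-0.8 -0.4 -0.6] w 0.0871 q7 [ 1.19  0.32 -0.19  1.28  0.06  1.56  0.99]
rotvec units [ 0.109 -0.014  0.009]
shift units (tool) [  1.06   9.98 -19.6 ] 
R cols
 [[-0.006  1.    -0.012]
 [ 0.011 -0.012 -1.   ]
 [-1.    -0.006 -0.011]]
```

Emit:
arm_command(targets=[0.02,0,0,0,0.5,-1,1,0.02,0,0,0,0.5,-1,1,0.02,0,0,0,0.5,-1,1,0.02,0,0,0,0.5,-1,1,0.02,0,0,0,0.5,-1,1,0,0,0,0,0.5,-1,1,0,0,0,0,0.5,-1,1,0,0,0,0,0.5,-1,1,0,0,0,0,0.5,-1,1,0,0,0,0,0.5,-1,1,0,0,0,0,0.5,-1,1,0,0,0,0,0.5,-1,0.6])

```text
time: 2.1
ee_pos: [0.4415, -0.2624, 0.3384]
eef_rot: [-0.523, -0.484, 0.523, -0.467]
ft_force: [-0.2, -1.8, -0.0]
width: 0.0848
```

Run:
```python
from h import *
p=cw(bar(.3)); p[2]=.32
goto(p,M[:,0])
```

```text
t 2.1 ee [ 0.4415 -0.2624  0.3384] F [-0.2 -1.8 -0. ] w 0.0848 q7 [ 0.86  0.09 -0.43  1.56  0.03  1.52  0.33]
rotvec units [ 0.003 -0.019  0.022]
shift units (tool) [ 0.81  2.72 -7.87] 
R cols
 [[-0.016  0.995 -0.095]
 [ 0.017 -0.095 -0.995]
 [-1.    -0.017 -0.015]]
```

Emit:
arm_command(targets=[0,-0.02,0.02,0.1,0.38,-1,0.6,0,0,0,0.1,0.38,-1,0.6,0,0,0,0.1,0.38,-1,0.6,0,0,0,0.1,0.38,-1,0.6,0,0,0,0.1,0.38,-1,0.6,0,0,0,0.1,0.38,-1,0.6,0,0,0,0.1,0.38,-1,0.6,0,0,0,0.1,0.1,-0.8,0.6,0,0,0,0,0,0,0.6,0,0,0,0,0,0,0.6])

```text
time: 2.93
ee_pos: [0.5321, -0.0574, 0.3146]
eef_rot: [-0.52, -0.48, 0.522, -0.476]
ft_force: [0.9, -0.3, -0.4]
width: 0.052
```

Run:
```python
from h import *
p=cw(bar(.3))+[0,0,-.010+.022]
goto(p,M[:,0])
for n in("scene","top"):
    im=camera(n); cv2.imwrite(f"pics/{n}1.png",cv2.cvtColor(im,cv2.COLOR_RGB2BGR))
s=cv2.imread("pics/scene1.png");cv2.imwrite("pics/c3.png",cv2.resize(s[60:240,170:340],None,fx=3.3,fy=3.3,interpolation=cv2.INTER_CUBIC))
```

```text
t 2.9333 ee [ 0.5321 -0.0574  0.3146] F [ 0.9 -0.3 -0.4] w 0.052 q7 [ 0.58  0.16 -0.62  1.56  0.09  1.46 -0.13]
rotvec units [ 0.015 -0.002  0.006]
shift units (tool) [ 4.37 -0.1   0.64] 
R cols
 [[-0.005  0.996 -0.086]
 [ 0.002 -0.086 -0.996]
 [-1.    -0.005 -0.001]]
```

View pics/c3.png

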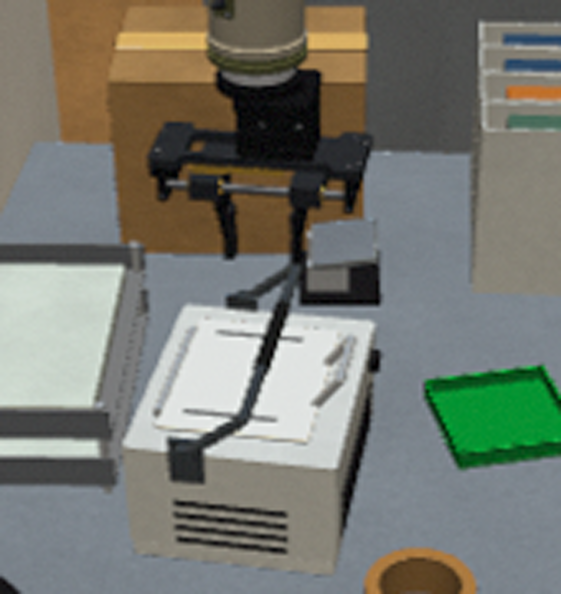

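The crop shows the gripper above the bar with its fingers at about (230,235) and (298,230). The bar's grip middle at (265,345) lies beneath and between them, so I descend.

Emit:
arm_command(targets=[0.015,0,0,0.6,-0.1,0.3,0.6,0,0,0,0.6,0,0.3,0.6,0,0,0,0.6,0,0,0.6,0,0,0,0.6,0,0,0.6,0,0,0,0.6,0,0,0.6,0,0,0,0.6,0,0,0.6,0,0,0,0.6,0,0,0.6,0,0,0,0.3,0,0,0.6,0,0,0,0,0,0,0.6])

```text
time: 3.78
ee_pos: [0.5255, -0.0871, 0.1991]
eef_rot: [-0.527, -0.469, 0.53, -0.47]
ft_force: [0.1, 0.3, -0.2]
width: 0.0523
```

Run:
```python
from h import *
p=cw(bar(.3))+[0,0,-.010+.022]
goto(p,M[:,0])
for n in("scene","top"):
    im=camera(n); cv2.imwrite(f"pics/{n}2.png",cv2.cvtColor(im,cv2.COLOR_RGB2BGR))
s=cv2.imread("pics/scene2.png");cv2.imwrite("pics/c4.png",cv2.resize(s[90:240,190:310],None,fx=4,fy=4,interpolation=cv2.INTER_CUBIC))
```

```text
t 3.7833 ee [ 0.5255 -0.0871  0.1991] F [ 0.1  0.3 -0.2] w 0.0523 q7 [ 0.61  0.21 -0.6   1.74  0.13  1.23 -0.14]
rotvec units [-0.026  0.005  0.002]
shift units (tool) [-0.25  0.02 -0.58] 
R cols
 [[-0.002  0.993 -0.118]
 [-0.004 -0.118 -0.993]
 [-1.    -0.002  0.004]]
```

View pics/c4.png

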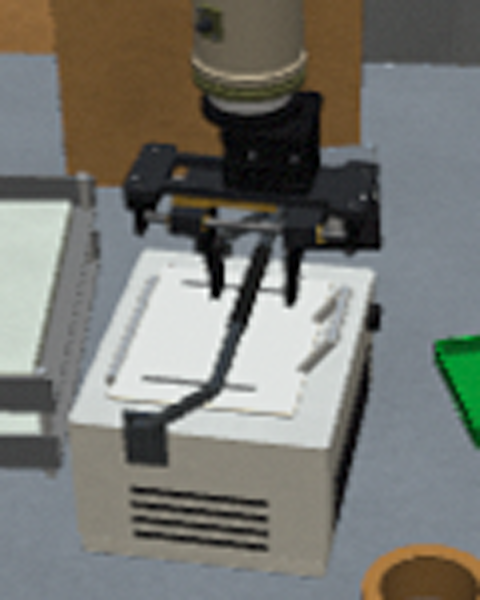

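The fingers straddle the bar: fingers at (215,290) and (290,300), bar at (250,280). Closing now.

Emit:
arm_command(targets=[0,0,0,0,0,0,0,0,0,0,0,0,0,0,0,0,0,0,0,0,0,0,0,0,0,0,0,0,0,0,0,0,0,0,0,0,0,0,0,0,0,0], newtons=15)

```text
time: 4.38
ee_pos: [0.5282, -0.0872, 0.2049]
eef_rot: [0.529, 0.467, -0.528, 0.472]
ft_force: [0.6, -0.0, 0.6]
width: 0.0198
```

Run:
```python
from h import *
goto(cw(bar(.3)),M[:,0])
s=read_state()
print("cleaner frame tcp",M.T@(s["ee_pos"]-C))
b0=bar(.3)
for q in [.3,.5,.7,.9,1.1,1.3,1.5,1.7,1.9,2.1,2.3,2.4]: print(q,np.round((bar(q)-b0)*1000,1), bar(q))
```

```text
t 4.3833 ee [ 0.5282 -0.0872  0.2049] F [ 0.6 -0.   0.6] w 0.0198 q7 [ 0.61  0.21 -0.6   1.73  0.13  1.23 -0.14]
rotvec units [-0.026  0.006 -0.008]
shift units (tool) [ 0.46 -0.09 -0.57] 
R cols
 [[ 0.006  0.993 -0.118]
 [-0.005 -0.118 -0.993]
 [-1.     0.006  0.005]]
cleaner frame tcp [-0.01548493 -0.01427271  0.20489432]
0.3 [0. 0. 0.] [-0.01736316  0.          0.19331633]
0.5 [10.7  0.  10.4] [-0.00662075  0.          0.20374952]
0.7 [23.3  0.  18.5] [0.00598029 0.         0.21184055]
0.9 [37.3  0.  24. ] [0.01993759 0.         0.21726686]
1.1 [52.1  0.  26.5] [0.03469471 0.         0.21981212]
1.3 [67.   0.  26.1] [0.04966334 0.         0.21937486]
1.5 [81.6  0.  22.7] [0.06424672 0.         0.21597251]
1.7 [95.2  0.  16.4] [0.07786346 0.         0.2097407 ]
1.9 [107.3   0.    7.6] [0.0899707  0.         0.20092789]
2.1 [117.4   0.   -3.4] [0.10008577 0.         0.18988541]
2.3 [125.2   0.  -16.3] [0.10780541 0.         0.17705349]
2.4 [128.    0.  -23.2] [0.11066668 0.         0.17012411]
```

Emit:
arm_command(targets=[0,0,0,-0.21,0.21,0,0,0,0,0,-0.21,0.21,0,0,0,0,0,-0.17,0.25,0,0,0,0,0,-0.16,0.25,0,0,0,0,0,0,0,0,0])

```text
time: 4.8
ee_pos: [0.5439, -0.0887, 0.2224]
eef_rot: [-0.523, -0.472, 0.534, -0.467]
ft_force: [1.3, -0.5, -0.6]
width: 0.0152
```

```bash
cat >> h.py <<'E'
def cf():
    s=read_state();p=M.T@(s["ee_pos"]-C);print("t",round(s["time"],2),"cleaner tcp",np.round(p*1000,1),"F",np.round(s["ft_force"],1),"w",round(s["width"],4));return p
E
python3 - <<'E'
from h import *
p=cf(); print(np.arctan2(p[2]-.0107-.145,.04-p[0])-.4, np.hypot(p[2]-.0107-.145,.04-p[0]))
E
```

```text
t 4.8 cleaner tcp [  0.3 -14.2 222.4] F [ 1.3 -0.5 -0.6] w 0.0152
0.6337548653299757 0.07760506621872798
```

Emit:
arm_command(targets=[0,0,0,-0.1,0.3,0,0,0,0,0,-0.1,0.3,0,0,0,0,0,-0.08,0.3,0,0,0,0,0,-0.05,0.3,0,0,0,0,0,-0.02,0.3,0,0,0,0,0,0.01,0.3,0,0,0,0,0,0.04,0.3,0,0,0,0,0,0,0,0,0])

```text
time: 5.47
ee_pos: [0.5936, -0.0944, 0.2323]
eef_rot: [-0.519, -0.475, 0.538, -0.465]
ft_force: [2.1, -0.5, -3.0]
width: 0.0155
```

Run:
```python
from h import *
p=cf(); print(np.arctan2(p[2]-.0107-.145,.04-p[0])-.4, np.hypot(p[2]-.0107-.145,.04-p[0]))
goto(cw([0,0,0]),M[:,0])
```

```text
t 5.47 cleaner tcp [ 50.3 -15.1 232.3] F [ 2.1 -0.5 -3. ] w 0.0155
1.304871462921123 0.07724388508823847
t 5.4667 ee [ 0.5936 -0.0944  0.2323] F [ 2.1 -0.5 -3. ] w 0.0155 q7 [ 0.53  0.36 -0.58  1.49  0.21  1.37 -0.18]
rotvec units [-0.024  0.012  0.037]
shift units (tool) [ 9.34 -1.75 -0.66] 
R cols
 [[-0.03   0.993 -0.116]
 [-0.006 -0.116 -0.993]
 [-1.    -0.029  0.01 ]]
```

Emit:
arm_command(targets=[0,0,0.03,0.06,0.3,0,0,0,0,0,0.09,0.3,0,0,0,0,0,0.13,0.29,0,0,0,0,0,0.16,0.27,0,0,0,0,0,0.18,0.26,0,0,0,0,0,0.2,0.24,0,0,0,0,0,0,0,0,0])

```text
time: 6.05
ee_pos: [0.6369, -0.0997, 0.2102]
eef_rot: [-0.524, -0.47, 0.532, -0.471]
ft_force: [1.8, -0.0, -2.2]
width: 0.0151
```

Run:
```python
from h import *
p=cf(); print(np.arctan2(p[2]-.0107-.145,.04-p[0])-.4, np.hypot(p[2]-.0107-.145,.04-p[0]))
```

```text
t 6.05 cleaner tcp [ 94.  -16.1 210.2] F [ 1.8 -0.  -2.2] w 0.0151
1.9513717728514526 0.07667944424748638
```

Emit:
arm_command(targets=[0,0,0,0.23,0.22,0,0,0,0,0,0.25,0.2,0,0,0,0,0,0.27,0.17,0,0,0,0,0,0.29,0.14,0,0,0,0,0,0.29,0.08,0,0,0,0,0,0,0,0,0,0,0,0,0,0,0,0])

```text
time: 6.63
ee_pos: [0.6542, -0.1019, 0.1739]
eef_rot: [-0.521, -0.472, 0.535, -0.468]
ft_force: [-4.9, 0.7, 11.1]
width: 0.015
```

Run:
```python
from h import *
p=cf(); print(np.arctan2(p[2]-.0107-.145,.04-p[0])-.4, np.hypot(p[2]-.0107-.145,.04-p[0]))
```

```text
t 6.63 cleaner tcp [111.3 -16.6 173.9] F [-4.9  0.7 11.1] w 0.015
2.4914170755145597 0.07362792643907368
```

Emit:
arm_command(targets=[0,0,0,0.1,0,0,0,0,0,0,0,0,0,0,0,0,0,0,0,0,0.4,0,0,0,0,0,0,0.4,0,0,0,0,0,0,0.4,0,0,0,-0.3,0,0,0.4,0,0,0,-0.8,0,0,0.4,0,0,0,-0.8,0,0,0.4,0,0,0,-0.8,0,0,0.4,0,0,0,-0.5,0,0,0.4,0,0,0,0,-1,0,0.4,0,0,0,0,-1,0,0.4])

```text
time: 7.63
ee_pos: [0.61, -0.0957, 0.2561]
eef_rot: [-0.523, -0.471, 0.534, -0.469]
ft_force: [-0.0, 0.9, -0.6]
width: 0.0345
```

Run:
```python
from h import *
cf()
p=cw(pull(0));p[2]=.26; goto(p,M[:,0])
for n in("scene","top"):
    im=camera(n); cv2.imwrite(f"pics/{n}3.png",cv2.cvtColor(im,cv2.COLOR_RGB2BGR))
s=cv2.imread("pics/scene3.png")
cv2.imwrite("pics/c5.png",cv2.resize(s[90:240,180:310],None,fx=4,fy=4,interpolation=cv2.INTER_CUBIC))
```

```text
t 7.63 cleaner tcp [ 66.7 -14.8 256.1] F [-0.   0.9 -0.6] w 0.0345
t 7.6333 ee [ 0.61   -0.0957  0.2561] F [-0.   0.9 -0.6] w 0.0345 q7 [ 0.52  0.38 -0.58  1.43  0.21  1.41 -0.18]
rotvec units [-0.024  0.011  0.017]
shift units (tool) [-0.08 -6.28 -0.47] 
R cols
 [[-0.014  0.993 -0.116]
 [-0.007 -0.116 -0.993]
 [-1.    -0.013  0.009]]
```

View pics/c5.png

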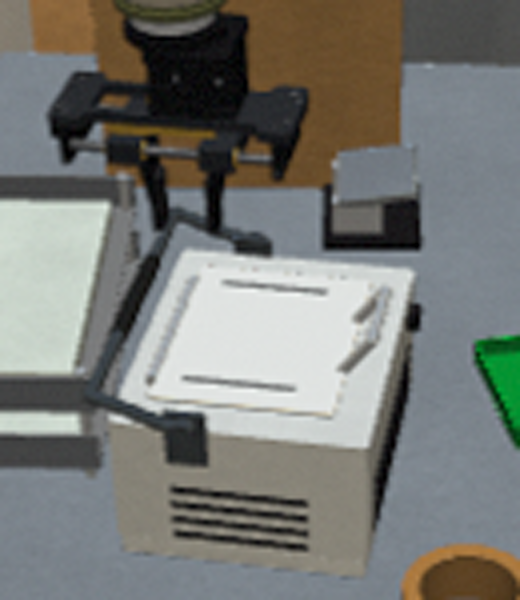

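The handle hoop now lies behind the flap, with its corners at (90,400) and (170,215). The pull bar is at about (379,318) in the crop. A quick numeric check of the pull and bar follows.

Run:
```python
from h import *
f=lambda X:(np.round((proj("scene",X)-[180,90]+.4)*4,0))
for q in (2.1,2.25,2.39): 
  print(q,f(cw(bar(q)+[0,.13,0])),f(cw(bar(q)+[0,-.13,0])),f(cw(bar(q))))
g=cw(pull(0));print(g,f(g),f(cw(pull(0)+[0,.036,0])),f(cw(pull(0)+[0,-.036,0])),proj("top",g))
t=cv2.imread("pics/top3.png");cv2.imwrite("pics/c6.png",cv2.resize(t[135:235,230:340],None,fx=5,fy=5,interpolation=cv2.INTER_CUBIC))
print((proj("top",g)-[230,135]+.4)*5)
```

```text
2.1 [106. 368.] [186. 194.] [149. 275.]
2.25 [100. 377.] [180. 203.] [142. 284.]
2.39 [ 95. 387.] [176. 212.] [138. 294.]
[ 0.45543183 -0.06569411  0.1755    ] [381. 312.] [374. 337.] [388. 287.] [282.8435348  206.97053026]
[266.21767402 361.8526513 ]
```

View pics/c6.png

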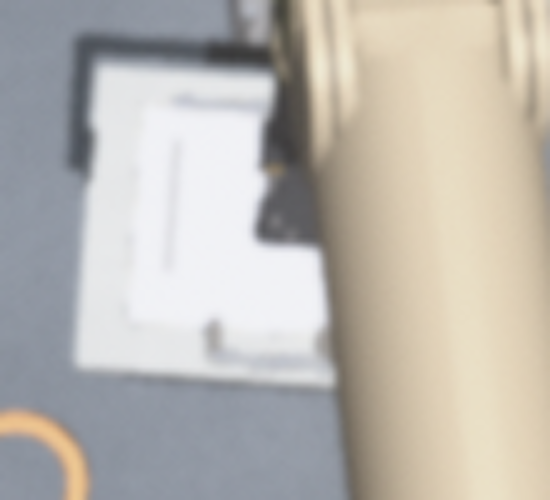

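Emit:
arm_command(targets=[-0.02,0,0.01,0,-0.8,0,0.4,0,0,0,0,-0.8,0,0.4,0,0,0,0,-0.8,0,0.4,0,0,0,0,-0.8,0,0.4,0,0,0,0,-0.8,-0.2,0.4,0,0,0,0,-0.6,-0.2,0.4,0,0,0,0,-0.3,0,0.4,0,0,0,0,0,0,0.4,0,0,0,0,0,0,0.4])

```text
time: 8.48
ee_pos: [0.4872, -0.0739, 0.2602]
eef_rot: [-0.522, -0.471, 0.527, -0.478]
ft_force: [0.1, 0.5, 0.1]
width: 0.0352
```

Run:
```python
from h import *
cf()
p=cw(pull(0))+[0,0,.003]; goto(p,M[:,0])
```

```text
t 8.48 cleaner tcp [-57.6  -5.  260.2] F [0.1 0.5 0.1] w 0.0352
t 8.4833 ee [ 0.4872 -0.0739  0.2602] F [0.1 0.5 0.1] w 0.0352 q7 [ 0.64  0.07 -0.61  1.75  0.05  1.33 -0.08]
rotvec units [-0.004  0.014 -0.004]
shift units (tool) [ 3.26 -1.31 -0.23] 
R cols
 [[ 0.002  0.995 -0.101]
 [-0.011 -0.101 -0.995]
 [-1.     0.003  0.011]]
```

Emit:
arm_command(targets=[0,0,0,0,-0.6,-0.1,0.45,0,0,0,0,-0.6,-0.1,0.45,0,0,0,0.3,-0.1,0,0.45,0,0,0,0.6,0,0,0.45,0,0,0,0.6,0,0,0.45,0,0,0,0.6,0,0,0.45,0,0,0,0.5,0,0,0.45,0,0,0,0.4,0,0,0.45,0,0,0,0,0,0,0.45])

```text
time: 9.23
ee_pos: [0.4639, -0.0689, 0.181]
eef_rot: [0.525, 0.47, -0.525, 0.478]
ft_force: [-1.1, 0.5, -0.4]
width: 0.0392
```

Run:
```python
from h import *
cf()
p=cw(pull(0))+[0,0,.003]; goto(p,M[:,0])
im=camera("scene"); cv2.imwrite(f"pics/s4.png",cv2.cvtColor(im,cv2.COLOR_RGB2BGR))
s=cv2.imread("pics/s4.png")
cv2.imwrite("pics/c7.png",cv2.resize(s[100:220,200:320],None,fx=4.5,fy=4.5,interpolation=cv2.INTER_CUBIC))
```

```text
t 9.23 cleaner tcp [-81.2  -2.4 181. ] F [-1.1  0.5 -0.4] w 0.0392
t 9.2333 ee [ 0.4639 -0.0689  0.181 ] F [-1.1  0.5 -0.4] w 0.0392 q7 [ 0.65  0.07 -0.62  1.92  0.05  1.16 -0.09]
rotvec units [-0.004  0.01  -0.011]
shift units (tool) [ 0.09 -0.35 -0.09] 
R cols
 [[ 0.008  0.995 -0.101]
 [-0.009 -0.101 -0.995]
 [-1.     0.009  0.008]]
```

View pics/c7.png

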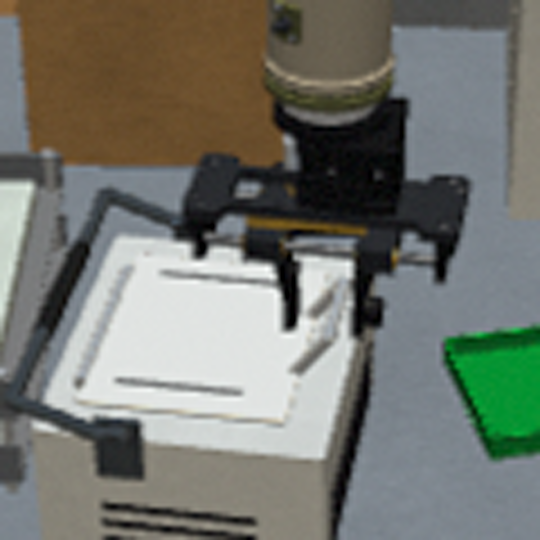

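The fingers at (290,320) and (357,325) straddle the pull at (333,310). Closing.

Emit:
arm_command(targets=[0,0,0,0,-0.2,0,0,0,0,0,0,0,0,0,0,0,0,0,0,0,0,0,0,0,0,0,0,0,0,0,0,0,0,0,0,0,0,0,0,0,0,0], newtons=12)

```text
time: 9.78
ee_pos: [0.456, -0.0681, 0.1833]
eef_rot: [-0.523, -0.472, 0.527, -0.476]
ft_force: [-2.3, 1.4, 4.6]
width: 0.0095
```

Run:
```python
from h import *
cf()
a=pull(0)
for t in np.arange(0,1.75,.1): print(round(t,2),np.round((pull(t)-a)*1000,1),np.round((pull(t+.1)-pull(t))/.025,2))
```

```text
t 9.78 cleaner tcp [-89.2  -2.3 183.3] F [-2.3  1.4  4.6] w 0.0095
0.0 [0. 0. 0.] [0.16 0.   0.67]
0.1 [ 4.   0.  16.8] [0.23 0.   0.65]
0.2 [ 9.7  0.  33.1] [0.29 0.   0.63]
0.3 [17.   0.  48.8] [0.35 0.   0.59]
0.4 [25.9  0.  63.7] [0.41 0.   0.56]
0.5 [36.2  0.  77.6] [0.46 0.   0.51]
0.6 [47.8  0.  90.4] [0.51 0.   0.46]
0.7 [ 60.6   0.  102. ] [0.56 0.   0.41]
0.8 [ 74.5   0.  112.2] [0.6  0.   0.35]
0.9 [ 89.4   0.  121.1] [0.63 0.   0.29]
1.0 [105.1   0.  128.3] [0.65 0.   0.23]
1.1 [121.4   0.  134. ] [0.67 0.   0.16]
1.2 [138.2   0.  138. ] [0.69 0.   0.09]
1.3 [155.4   0.  140.4] [0.69 0.   0.02]
1.4 [172.6   0.  141. ] [ 0.69  0.   -0.05]
1.5 [189.9   0.  139.8] [ 0.68  0.   -0.11]
1.6 [207.   0. 137.] [ 0.67  0.   -0.18]
1.7 [223.6   0.  132.5] [ 0.65  0.   -0.25]
```

Emit:
arm_command(targets=[0,0,0,-0.4,0.08,0,0,0,0,0,-0.55,0.16,0,0,0,0,0,-0.55,0.22,0,0,0,0,0,-0.55,0.28,0,0,0,0,0,-0.3,0.15,0,0,0,0,0,0,0,0,0])

```text
time: 10.28
ee_pos: [0.48, -0.0705, 0.2458]
eef_rot: [-0.524, -0.47, 0.526, -0.478]
ft_force: [-0.6, -0.8, 1.1]
width: 0.0095
```

```bash
cat >> h.py <<'E'
def fl(off=np.array([.0008,0,.0078])):
    p=cf()-off; a=np.arctan2(p[2]-.1435,.08-p[0]); t=a-np.arctan2(.032,.17)
    print("theta",t,"r",np.hypot(p[2]-.1435,.08-p[0]))
    for k in range(1,8): print(np.round((pull(t+.1*k)-pull(t+.1*k-.1))/.025,2))
E
python3 - <<'E'
from h import *
fl()
goto(C,M[:,0])
E
```

```text
t 10.28 cleaner tcp [-65.1  -2.3 245.8] F [-0.6 -0.8  1.1] w 0.0095
theta 0.3889619175733115 r 0.17381286425163975
[0.4  0.   0.56]
[0.46 0.   0.52]
[0.51 0.   0.47]
[0.55 0.   0.42]
[0.59 0.   0.36]
[0.62 0.   0.3 ]
[0.65 0.   0.23]
t 10.2833 ee [ 0.48   -0.0705  0.2458] F [-0.6 -0.8  1.1] w 0.0095 q7 [ 0.65  0.06 -0.62  1.79  0.04  1.3  -0.08]
rotvec units [-0.005  0.013 -0.008]
shift units (tool) [ 9.85  2.54 -0.2 ] 
R cols
 [[ 0.005  0.995 -0.102]
 [-0.011 -0.102 -0.995]
 [-1.     0.007  0.01 ]]
```

Tracking well.

Emit:
arm_command(targets=[0,0,0,-0.56,0.4,0,0,0,0,0,-0.52,0.46,0,0,0,0,0,-0.47,0.51,0,0,0,0,0,-0.42,0.55,0,0,0,0,0,-0.2,0.3,0,0,0,0,0,0,0,0,0])

```text
time: 10.78
ee_pos: [0.5326, -0.0757, 0.3006]
eef_rot: [-0.521, -0.472, 0.529, -0.476]
ft_force: [-0.7, -1.3, 1.2]
width: 0.0092
```

Run:
```python
from h import *
fl()
```

```text
t 10.78 cleaner tcp [-12.2  -2.4 300.6] F [-0.7 -1.3  1.2] w 0.0092
theta 0.8274828017197933 r 0.17586882427999992
[0.6  0.   0.34]
[0.64 0.   0.27]
[0.66 0.   0.21]
[0.68 0.   0.14]
[0.69 0.   0.07]
[0.69 0.   0.01]
[ 0.69  0.   -0.06]
```

Emit:
arm_command(targets=[0,0,0,-0.3,0.6,0,0,0,0,0,-0.24,0.64,0,0,0,0,0,-0.18,0.66,0,0,0,0,0,-0.12,0.68,0,0,0,0,0,-0.03,0.4,0,0,0,0,0,0,0,0,0])

```text
time: 11.28
ee_pos: [0.6055, -0.083, 0.3244]
eef_rot: [-0.52, -0.472, 0.53, -0.476]
ft_force: [1.9, -1.6, 1.6]
width: 0.009
```

Run:
```python
from h import *
fl()
```

```text
t 11.28 cleaner tcp [ 61.   -2.5 324.4] F [ 1.9 -1.6  1.6] w 0.009
theta 1.2709175017703351 r 0.1742346514236109
[0.69 0.   0.04]
[ 0.69  0.   -0.03]
[ 0.69  0.   -0.09]
[ 0.67  0.   -0.16]
[ 0.65  0.   -0.23]
[ 0.63  0.   -0.29]
[ 0.59  0.   -0.35]
```

Emit:
arm_command(targets=[0,0,0,0,0.69,0,0,0,0,0,0.05,0.69,0,0,0,0,0,0.1,0.6,0,0,0,0,0,0.05,0.2,0,0,0,0,0,0,0,0,0,0,0,0,0,0,0,0])

```text
time: 11.78
ee_pos: [0.6608, -0.0886, 0.3204]
eef_rot: [-0.52, -0.471, 0.53, -0.477]
ft_force: [-0.3, -0.1, 4.4]
width: 0.0093
```

Run:
```python
from h import *
fl()
```

```text
t 11.78 cleaner tcp [116.6  -2.7 320.4] F [-0.3 -0.1  4.4] w 0.0093
theta 1.5932871650578775 r 0.1728036952717212
[ 0.67  0.   -0.18]
[ 0.65  0.   -0.24]
[ 0.62  0.   -0.31]
[ 0.59  0.   -0.37]
[ 0.55  0.   -0.42]
[ 0.5   0.   -0.48]
[ 0.45  0.   -0.52]
```

Emit:
arm_command(targets=[0,0,0,0,0,0,0.35,0,0,0,0,0,0,0.35,0,0,0,0,0,0,0.35,0,0,0,-0.5,0,0,0.35,0,0,0,-0.8,0,0,0.35,0,0,0,-0.8,0,0,0.35,0,0,0,-0.2,-0.6,0,0.35,0,0,0,0,-0.8,0,0.35,0,0,0,0,-0.8,0,0.35,0,0,0,0,-0.8,0,0.35,0,0,0,0,-0.8,0,0.5,0,0,0,0,-0.8,0,0.5])

```text
time: 12.78
ee_pos: [0.5414, -0.0743, 0.3835]
eef_rot: [-0.519, -0.473, 0.529, -0.476]
ft_force: [-0.8, -0.6, 1.0]
width: 0.0372
```

Run:
```python
from h import *
cf(); p=cw([-.008,0,.34]); goto(p,M[:,1]); goto(p,-M[:,1])
for n in("scene","top"):
    im=camera(n); cv2.imwrite(f"pics/{n}5.png",cv2.cvtColor(im,cv2.COLOR_RGB2BGR))
a=cv2.imread("pics/scene5.png")[80:230,180:320];b=cv2.imread("pics/top5.png")[125:235,220:345]
cv2.imwrite("pics/c8.png",np.hstack([cv2.resize(a,(392,420),interpolation=2),cv2.resize(b,(400,420),interpolation=2)]))
```

```text
t 12.78 cleaner tcp [-3.600e+00 -1.000e-01  3.835e+02] F [-0.8 -0.6  1. ] w 0.0372
t 12.7833 ee [ 0.5414 -0.0743  0.3835] F [-0.8 -0.6  1. ] w 0.0372 q7 [ 0.58  0.18 -0.63  1.4   0.12  1.61 -0.13]
rotvec units [-2.002  0.009  0.021]
shift units (tool) [ 1.74 -0.16 -0.03] 
R cols
 [[-0.007  0.995 -0.099]
 [-0.014 -0.099 -0.995]
 [-1.    -0.006  0.015]]
t 12.7833 ee [ 0.5414 -0.0743  0.3835] F [-0.8 -0.6  1. ] w 0.0372 q7 [ 0.58  0.18 -0.63  1.4   0.12  1.61 -0.13]
rotvec units [ 1.998  0.021 -0.009]
shift units (tool) [ 1.74 -0.16 -0.03] 
R cols
 [[-0.007  0.995 -0.099]
 [-0.014 -0.099 -0.995]
 [-1.    -0.006  0.015]]
```

View pics/c8.png

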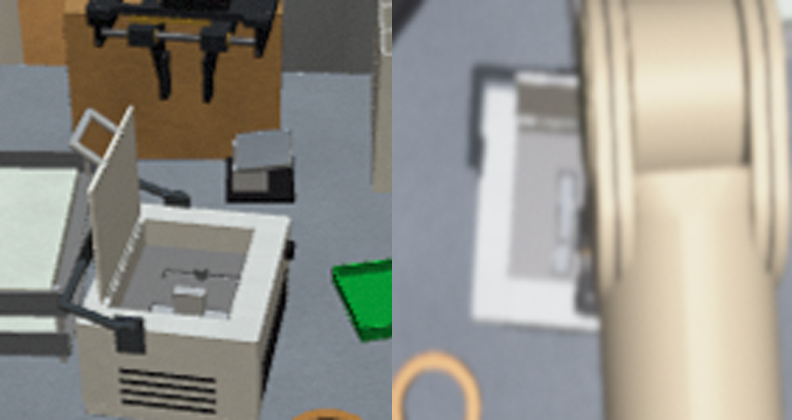

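The flap stands open and the hoop is back. In the left crop the flat tab is at (190,300) in the near (+y) slot, and the round knob is at (202,272) in the far slot. So the filter is at y=+35. I turn the gripper 90°.

Emit:
arm_command(targets=[-0.155,0,0,0,0,0,0.57,-0.155,0,0,0,0,0,0.57,-0.155,0,0,0,0,0,0.57,-0.155,0,0,0,0,0,0.57,-0.155,0,0,0,0,0,0.57,-0.155,0,0,0,0,0,0.57,-0.155,0,0,0,0,0,0.57,-0.155,0,0,0,0,0,0.57,-0.155,0,0,0,0,0,0.57,-0.155,0,0,0,0,0,0.57,-0.155,0,0,0,0,0,0.57,-0.155,0,0,0,0,0,0.57])

```text
time: 13.88
ee_pos: [0.5443, -0.074, 0.3927]
eef_rot: [0.055, 0.704, -0.067, 0.705]
ft_force: [-0.2, -0.2, 0.2]
width: 0.0499
```

Run:
```python
from h import *
cf(); p=cw([-.008,.035,.13]); goto(p,M[:,1])
f=lambda X,o=(225,150):np.round((proj("scene",X)-o+.4)*8,1)
a=cv2.imread("pics/scene5.png")[150:215,225:285]
cv2.imwrite("pics/c9.png",cv2.resize(a,None,fx=8,fy=8,interpolation=2))
for dx in(-.018,.018):
  for dy in(-.007,.007):
    print(dx,dy,f(cw([-.008+dx,.035+dy,.133])),f(cw([-.008+dx,.035+dy,.102])))
print("knob",f(cw([-.008,-.035,.117])))
```

```text
t 13.88 cleaner tcp [ -0.8   0.4 392.7] F [-0.2 -0.2  0.2] w 0.0499
t 13.8833 ee [ 0.5443 -0.074   0.3927] F [-0.2 -0.2  0.2] w 0.0499 q7 [ 0.69  0.2  -0.76  1.37  0.15  1.63  1.34]
rotvec units [-0.096  0.003  0.022]
shift units (tool) [10.48  1.54 -0.42] 
R cols
 [[-0.     0.172  0.985]
 [-0.017  0.985 -0.172]
 [-1.    -0.017  0.003]]
-0.018 -0.007 [233.7 255.3] [234.9 317.2]
-0.018 0.007 [227.2 275.5] [228.5 337.6]
0.018 -0.007 [146.  246.6] [148.2 308.5]
0.018 0.007 [138.8 266.7] [141.2 328.7]
knob [220.1 195.4]
```

View pics/c9.png

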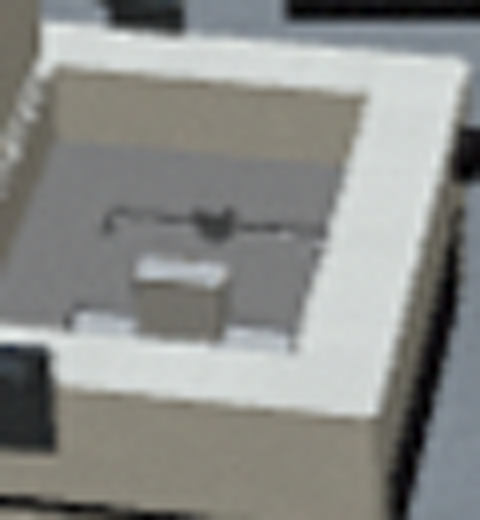

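Run:
```python
from h import *
b=cv2.imread("pics/top5.png")[150:215,235:300]
cv2.imwrite("pics/c10.png",cv2.resize(b,None,fx=8,fy=8,interpolation=2))
f=lambda X,o=(235,150):np.round((proj("top",X)-o+.4)*8,1)
for dx in(-.018,.018):
  for dy in(-.007,.007): print(dx,dy,f(cw([-.008+dx,.035+dy,.133])))
for dx in(-.045,.045): print(f(cw([-.008+dx,.035,.101])))
print(onz("scene",(225+182/8-.4,150+271/8-.4),.133), cw([-.008,.035,.13]))
```

```text
-0.018 -0.007 [321.9 305.6]
-0.018 0.007 [288.8 303.3]
0.018 -0.007 [327.7 220.9]
0.018 0.007 [294.6 218.6]
[297.6 372.5]
[311.6 166.3]
[ 0.54152413 -0.03194853  0.133     ] [ 0.5404629  -0.03888519  0.13      ]
```

View pics/c10.png

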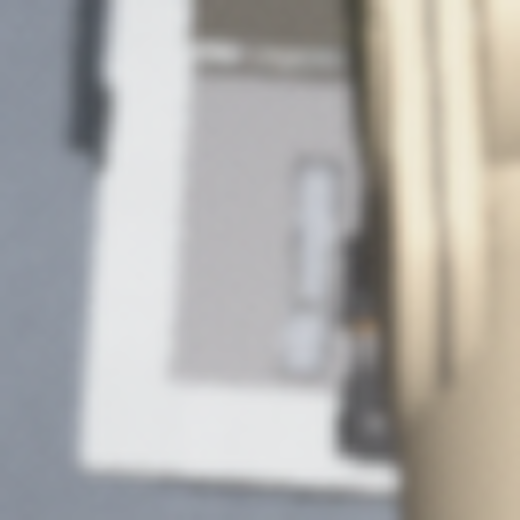

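Emit:
arm_command(targets=[-0.096,0,0.02,0.2,0.5,-0.2,0.57,0,0,0,0.5,0.5,-0.2,0.57,0,0,0,0.8,0.4,0,0.57,0,0,0,1,0,0,0.57,0,0,0,1,0,0,0.57,0,0,0,1,0,0,0.57,0,0,0,1,0,0,0.57,0,0,0,0.8,0,0,0.57,0,0,0,0.4,0,0,0.57,0,0,0,0,0,0,0.57])

```text
time: 14.72
ee_pos: [0.545, -0.0358, 0.2244]
eef_rot: [0.029, 0.703, -0.029, 0.71]
ft_force: [0.1, -0.1, 0.1]
width: 0.0493
```

Run:
```python
from h import *
cf(); p=cw([-.008,.035,.13])+[0,.001,0]; goto(p,M[:,1])
im=camera("scene"); cv2.imwrite(f"pics/s6.png",cv2.cvtColor(im,cv2.COLOR_RGB2BGR))
s=cv2.imread("pics/s6.png")
cv2.imwrite("pics/c11.png",cv2.resize(s[110:215,210:310],None,fx=5.5,fy=5.5,interpolation=cv2.INTER_CUBIC))
```

```text
t 14.72 cleaner tcp [ -3.8  38.5 224.4] F [ 0.1 -0.1  0.1] w 0.0493
t 14.7167 ee [ 0.545  -0.0358  0.2244] F [ 0.1 -0.1  0.1] w 0.0493 q7 [ 0.67  0.25 -0.79  1.68  0.18  1.28  1.33]
rotvec units [ 0.02   0.013 -0.002]
shift units (tool) [ 3.77 -0.1  -0.21] 
R cols
 [[ 0.01   0.082  0.997]
 [ 0.     0.997 -0.082]
 [-1.     0.001  0.01 ]]
```

View pics/c11.png

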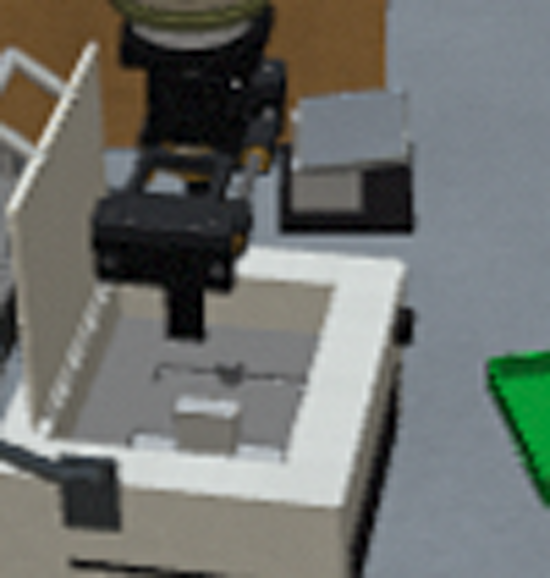

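Emit:
arm_command(targets=[0.02,0,0,0.3,0,-0.15,0.57,0,0,0,0.6,0,-0.15,0.57,0,0,0,0.6,0,0,0.57,0,0,0,0.6,0,0,0.57,0,0,0,0.5,0,0,0.57,0,0,0,0.4,0,0,0.57,0,0,0,0.2,0,0,0.57,0,0,0,0,0,0,0.57])

```text
time: 15.43
ee_pos: [0.5439, -0.035, 0.1498]
eef_rot: [0.037, 0.697, -0.037, 0.715]
ft_force: [-0.2, 0.6, -0.0]
width: 0.0496
```

Run:
```python
from h import *
cf(); p=cw([-.008,.035,.13])+[0,.001,0]; goto(p,M[:,1])
im=camera("scene"); cv2.imwrite(f"pics/s7.png",cv2.cvtColor(im,cv2.COLOR_RGB2BGR))
s=cv2.imread("pics/s7.png")
cv2.imwrite("pics/c12.png",cv2.resize(s[130:215,210:300],None,fx=6.5,fy=6.5,interpolation=cv2.INTER_CUBIC))
```

```text
t 15.43 cleaner tcp [ -4.9  39.2 149.8] F [-0.2  0.6 -0. ] w 0.0496
t 15.4333 ee [ 0.5439 -0.035   0.1498] F [-0.2  0.6 -0. ] w 0.0496 q7 [ 0.64  0.31 -0.77  1.78  0.24  1.12  1.27]
rotvec units [-0.009  0.031 -0.001]
shift units (tool) [ 0.79 -0.13 -0.15] 
R cols
 [[ 0.025  0.105  0.994]
 [-0.002  0.995 -0.105]
 [-1.     0.001  0.025]]
```

View pics/c12.png

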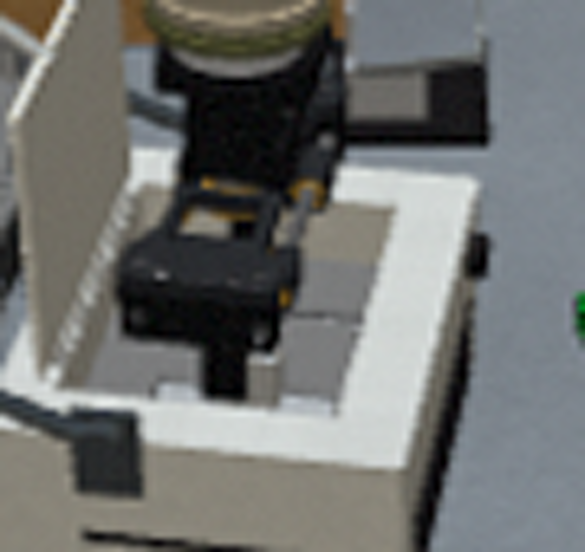

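Emit:
arm_command(targets=[0,0.03,0,0.3,0,-0.15,0.57,0,0,0,0.3,0,-0.1,0.57,0,0,0,0.2,0,0,0.57,0,0,0,0,0,0,0.57])

```text
time: 15.82
ee_pos: [0.5387, -0.0343, 0.1302]
eef_rot: [0.037, 0.706, -0.037, 0.707]
ft_force: [-0.1, 0.0, -0.2]
width: 0.0495
```

Run:
```python
from h import *
cf(); p=cw([-.008,.035,.13])+[0,.001,0]; goto(p,M[:,1])
```

```text
t 15.82 cleaner tcp [-10.2  39.4 130.2] F [-0.1  0.  -0.2] w 0.0495
t 15.8167 ee [ 0.5387 -0.0343  0.1302] F [-0.1  0.  -0.2] w 0.0495 q7 [ 0.63  0.34 -0.76  1.79  0.26  1.11  1.25]
rotvec units [-0.009  0.002 -0.001]
shift units (tool) [ 0.01 -0.13  0.08] 
R cols
 [[ 0.002  0.105  0.994]
 [ 0.001  0.994 -0.105]
 [-1.     0.001  0.002]]
```

Good; close gently first.

Emit:
arm_command(targets=[0,0,0,0,0,0,0,0,0,0,0,0,0,0,0,0,0,0,0,0,0,0,0,0,0,0,0,0,0,0,0,0,0,0,0,0,0,0,0,0,0,0], newtons=12)

```text
time: 16.32
ee_pos: [0.539, -0.0354, 0.1308]
eef_rot: [0.037, 0.705, -0.038, 0.707]
ft_force: [-4.4, -11.5, 6.3]
width: 0.0175
```

Run:
```python
from h import *
cf(); p=cw([-.008,.035,.13])+[0,.001,0]; goto(p,M[:,1])
```

```text
t 16.32 cleaner tcp [ -9.8  38.4 130.8] F [ -4.4 -11.5   6.3] w 0.0175
t 16.3167 ee [ 0.539  -0.0354  0.1308] F [ -4.4 -11.5   6.3] w 0.0175 q7 [ 0.63  0.33 -0.76  1.79  0.26  1.11  1.25]
rotvec units [-0.01   0.003  0.001]
shift units (tool) [ 0.03 -0.09  0.07] 
R cols
 [[ 0.002  0.105  0.994]
 [-0.001  0.994 -0.105]
 [-1.    -0.001  0.002]]
```

The tab pushes the tool toward −y at 11 N, so I centre it.

Emit:
arm_command(targets=[0,0,0,0,-0.1,0,0,0,0,0,0,-0.05,0,0,0,0,0,0,0,0,0,0,0,0,0,0,0,0])

```text
time: 16.65
ee_pos: [0.5384, -0.0402, 0.1309]
eef_rot: [0.037, 0.705, -0.038, 0.707]
ft_force: [-0.5, -0.0, -0.4]
width: 0.014
```

Run:
```python
from h import *
cf()
```

```text
t 16.65 cleaner tcp [ -9.9  33.5 130.9] F [-0.5 -0.  -0.4] w 0.014
```

Width is 14.0 mm with no side force. Grip at 35 N and lift slowly at first.

Emit:
arm_command(targets=[0,0,0,0,0,0,0,0,0,0,0,0,0,0,0,0,0,0,0,0,0,0,0,0,-0.2,0,0,0,0,0,0,-0.3,0,0,0,0,0,0,-0.3,0,0,0,0,0,0,0,0,0,0], newtons=35)

```text
time: 17.23
ee_pos: [0.5381, -0.0391, 0.1527]
eef_rot: [0.037, 0.706, -0.038, 0.707]
ft_force: [1.4, 0.0, -1.0]
width: 0.0134
```

Run:
```python
from h import *
cf(); goto(C,M[:,1])
```

```text
t 17.23 cleaner tcp [-10.3  34.5 152.7] F [ 1.4  0.  -1. ] w 0.0134
t 17.2333 ee [ 0.5381 -0.0391  0.1527] F [ 1.4  0.  -1. ] w 0.0134 q7 [ 0.65  0.31 -0.77  1.77  0.23  1.15  1.28]
rotvec units [-0.009  0.002  0.001]
shift units (tool) [ 6.11 -1.37  0.41] 
R cols
 [[ 0.002  0.105  0.994]
 [-0.001  0.994 -0.105]
 [-1.    -0.001  0.002]]
```

Emit:
arm_command(targets=[0,0,0,-0.5,0,0,0,0,0,0,-0.6,0,0,0,0,0,0,-0.6,0,0,0,0,0,0,-0.6,0,0,0,0,0,0,-0.6,0,0,0,0,0,0,-0.6,0,0,0,0,0,0,-0.6,0,0,0,0,0,0,-0.6,0,0,0,0,0,0,-0.6,0,0,0,0,0,0,-0.6,0,0,0,0,0,0,-0.6,0,0,0,0,0,0,-0.3,0,0,0])

```text
time: 18.23
ee_pos: [0.5363, -0.037, 0.3409]
eef_rot: [0.036, 0.704, -0.037, 0.708]
ft_force: [0.1, 0.1, -0.6]
width: 0.0137
```

Run:
```python
from h import *
cf(); goto([.505,.2566,.32],M[:,1])
im=camera("scene"); cv2.imwrite(f"pics/s8.png",cv2.cvtColor(im,cv2.COLOR_RGB2BGR))
```

```text
t 18.23 cleaner tcp [-12.4  36.4 340.9] F [ 0.1  0.1 -0.6] w 0.0137
t 18.2333 ee [ 0.5363 -0.037   0.3409] F [ 0.1  0.1 -0.6] w 0.0137 q7 [ 0.69  0.17 -0.79  1.5   0.12  1.51  1.36]
rotvec units [-0.005  0.007  0.001]
shift units (tool) [ 0.81 11.56 -2.45] 
R cols
 [[ 0.006  0.102  0.995]
 [-0.002  0.995 -0.102]
 [-1.    -0.001  0.006]]
```

View pics/s8.png

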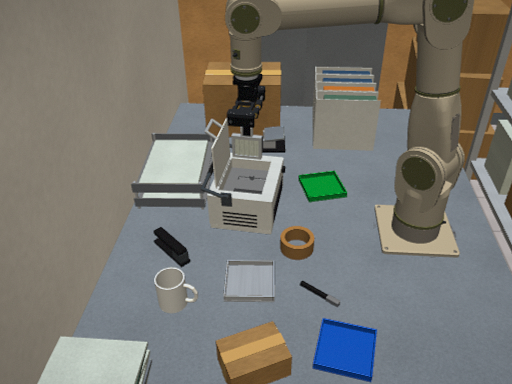

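The filter hangs in the gripper at (247,147), and the knob is still in its slot at (252,178). I carry it to the tray at (250,280).

Emit:
arm_command(targets=[0,0,0,0,0.5,-0.1,0,0,0,0,0,0.8,-0.2,0,0,0,0,0,1,-0.2,0,0,0,0,0,1,-0.2,0,0,0,0,0,1,-0.2,0,0,0,0,0,1,-0.2,0,0,0,0,0,1,-0.2,0,0,0,0,0,1,-0.2,0,0,0,0,0,1,-0.2,0,0,0,0,0,0.8,-0.2,0,0,0,0,0,0.5,-0.1,0,0,0,0,0,0.3,0,0])

```text
time: 19.28
ee_pos: [0.5027, 0.233, 0.3335]
eef_rot: [0.035, 0.707, -0.037, 0.705]
ft_force: [0.7, 0.0, -1.6]
width: 0.0134
```

Run:
```python
from h import *
goto([.505,.2566,.32],M[:,1])
print("scene tray", onz("scene",(250,280),.011),proj("scene",[.505,.2566,.011]))
```

```text
t 19.2833 ee [0.5027 0.233  0.3335] F [ 0.7  0.  -1.6] w 0.0134 q7 [ 0.28  0.26 -0.96  1.46  0.22  1.53  0.8 ]
rotvec units [-0.004 -0.004  0.004]
shift units (tool) [ 0.54  0.95 -0.  ] 
R cols
 [[-0.003  0.101  0.995]
 [-0.003  0.995 -0.101]
 [-1.    -0.003 -0.003]]
scene tray [0.50670758 0.26710239 0.011     ] [250.94331862 277.31104568]
```

Emit:
arm_command(targets=[0,0,0,0.2,0.4,0,0,0,0,0,0.2,0.4,0,0,0,0,0,0,0.2,0,0,0,0,0,0,0,0,0,0,0,0,0,0,0,0,0,0,0,0,0,0,0,0,0,0,0,0,0,0,0,0,0,0,0,0,0,0,0,0,0,0,0,0,0,0,0,0,0,0,0])

```text
time: 20.12
ee_pos: [0.5032, 0.2597, 0.3213]
eef_rot: [0.034, 0.708, -0.037, 0.704]
ft_force: [0.3, -0.5, -1.6]
width: 0.0135
```

Run:
```python
from h import *
goto([.505,.26,.32],M[:,1])
print(np.abs(read_state()["joint_vel"]).max())
for n in("scene","top"):
    im=camera(n); cv2.imwrite(f"pics/{n}9.png",cv2.cvtColor(im,cv2.COLOR_RGB2BGR))
a=cv2.imread("pics/scene9.png")[50:330,150:350];b=cv2.imread("pics/top9.png")[120:260,140:340]
cv2.imwrite("pics/c13.png",np.hstack([cv2.resize(a,(400,560),interpolation=2),cv2.resize(b,(400,560*1),interpolation=2)]))
```

```text
t 20.1167 ee [0.5032 0.2597 0.3213] F [ 0.3 -0.5 -1.6] w 0.0135 q7 [ 0.22  0.31 -0.96  1.45  0.25  1.52  0.73]
rotvec units [-0.002 -0.008  0.006]
shift units (tool) [0.05 0.02 0.07] 
R cols
 [[-0.006  0.1    0.995]
 [-0.004  0.995 -0.1  ]
 [-1.    -0.005 -0.006]]
0.009781779077155158
```

View pics/c13.png

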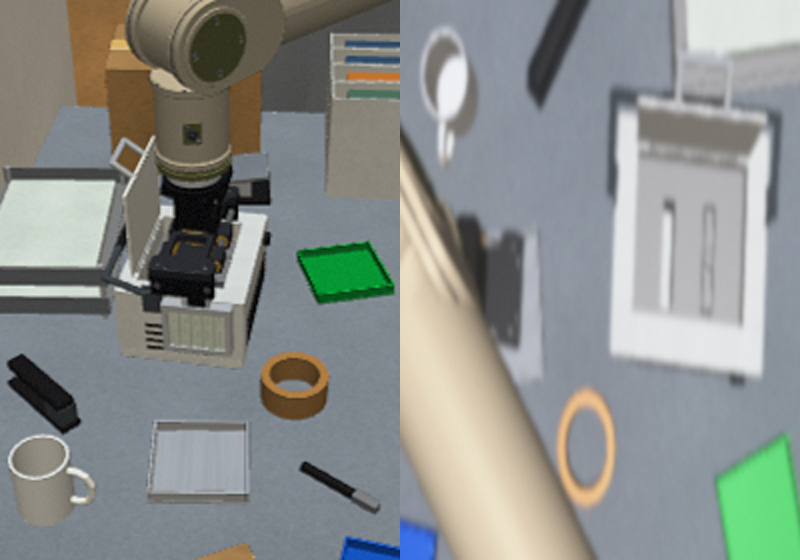

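The filter is upright in the jaws at left (198,328), above the tray at (200,460). The blank is in its slot at right (708,260), the flap is open and the hoop is behind it. Handing in.

```bash
python3 -c "
from h import *
print(close_job()); cf()"
```

```text
the job is handed in; nothing more can be done
None
the job is handed in; nothing more can be done
```

The job is handed in at about 20 s of the 72 s limit, but `close_job()` gives no verdict, so I can't confirm it passed.

**What I did:** I gripped the handle bar and swung it back until about 11 N of reaction showed it was on the rear stop. I then lifted the flap by its pull to about 1.59 rad and let go. The filter was in the left (+y) slot; I gripped it by its tab, drew it straight up and carried it over the grey steel tray.

**Last checks before hand-in:**
- **Grip:** the fingers read 13.5 mm on the 14 mm tab at 35 N, and the arm was at rest.
- **Position:** the tool was at (0.503, 0.260) m. The tray centre was (0.505, 0.257) from the top camera.
- **Height:** the filter's underside works out at about 0.21 m above the bench, and it hung upright.
- **Pictures:** the handle was still back, the flap open, the blank in its slot, and no bystander in view looked moved.

**What disagreed:**
- **Cameras:** the two views differed by up to about 1 cm in y, for the cleaner, the tab and the tray. The scene view put the tray centre at y = 0.267. That is still well inside the 45 mm allowed.
- **First grip on the tab:** it pushed sideways with about 11 N, so I re-centred by about 4 mm before lifting.
- **Handle angle:** the arm pose gave 2.49 rad, past the 2.39 stop, probably because the bar slipped in the pads. I relied on the contact force and the picture for that step.

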